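# Reload the coffee bar's serving rack in reverse order

### The arm

A 7-joint arm with a two-finger parallel gripper is mounted at the origin on the work surface. World frame = base frame: x ahead of the robot, y to its left, z up, the work surface at z = 0. Lengths are in m, angles in rad, forces in N, time in s.
With the tool pointing down it reaches from about 0.35 to 0.9 m from the base axis. Payload 8.1 kg.
Tool frame: the origin (TCP) lies midway between the tips of the shut fingers; the grasp point (between the pads) lies 19 mm behind it; z points along the fingers, y is the line along which they close (so a half turn about z gives the same grasp; the last joint's range is limited). The gripper opens to 92 mm and grips with 3 to 60 N. Pads are 19 mm wide; open, the fingers measure 130 mm over their backs; the gripper's body (75 mm by 190 mm) begins 47 mm behind the grasp point.
Start: joints at [-1.238, 0.434, 0.025, 1.573, -0.012, 1.134, -0.075], TCP at [0.264, 0.567, 0.191] pointing down, gripper open.
Joint ranges: [-2.62, 2.62], [-0.44, 2.09], [-1.27, 1.32], [0.08, 2.57], [-1.32, 4.46], [0.12, 2], [-2.74, 2.74]. Speed limits (rad/s): [2.22, 2.22, 3.01, 3.01, 3.14, 3.14, 3.14].

### API

Orientations are given as a rotation vector (axis times angle).
In Python, from cell import readout, get_image, calibration, ticket gives the robot as it stands. The module is installed in compiled form; this text tells all that it offers.
- The arm moves only by the tool move_arm, never from a script. Its argument "series" is a list of rows, each a list of 6 numbers: the shift along the world's x, y, z as a fraction of full scale, then the turn, a rotation vector about the world's x, y, z as a fraction of full scale. A call has 1 to 5 rows; each row is the pose to reach, as a shift and turn from the pose commanded when the call began; what a row does not reach only later rows make up. Full scale, the value 1, is 0.75 m for a shift and 60 degrees for a turn. A row lasts 1/10 s, in which the tool goes at most 50 mm and 8.59 degrees, less where a joint would pass 70% of its speed; a pose out of reach is approached as far as the arm can. A call with a number of a shift or a turn outside -1 to 1 is refused whole. A call with a gripper value outside its range is refused whole. "claw" is the opening, from -1 (shut) to 1 (fully open), so that 0 is half open, set as the call begins (left out, the last holds). The fingers move at their own pace and stop on an object; "squeeze" is the grip in N (left out, the last holds). Time passes only in rows, so rows that repeat a pose let the fingers close. It gives the time, the measured TCP pose, the force, the opening and the grip force at its end, in the units of the state.
- readout.observe(): the state, without advancing time (a new reading comes with each control period).
- get_image(name): name is "scene" or "top" or "wrist"; returns (picture, depth): 480x640x3 uint8, red, green, blue; 480x640 float32, m along the optical axis (not along the pixel's ray), 0 where there is no reading.
- calibration(name): a dict with "fx", "fy", "cx", "cy" (pixels), "view" (4x4, takes a point from world to camera coordinates); the wrist camera has in their place "mount" (4x4, takes a point from camera to tool coordinates, whose origin is the TCP and whose axes are the flange's). Camera axes: x right, y down, z forward; pixel columns grow to the right and rows downward; lengths in m; the calibration is good to about 2 mm. A picture is of the moment at which its call begins: read the wrist's pose just before it. calibration takes no time and is no camera call.
- ticket.sign_off(): hands the job in; it is judged then, once.
The state is a dict: "clock": time; "joints": joint angles; "dq": joint speeds; "joint_efforts": joint torques, N m; "position": TCP position; "ee_rot": TCP orientation; "force": force on the tool from outside, world axes, zero at the start; "ft_torque": the same for the moment, N m; "width": opening from 0.0 (shut) to 1.0 (fully open); "gripper_force": force on a finger pad.
Only numpy, scipy, OpenCV 4.12 (cv2) and the standard library are available. Lean on these libraries where they do the work, as an engineer would, in place of code of your own. Each camera call takes 0.05 s, during which the arm holds its last target. There are 200 camera calls.

### The job

Move the shaker, sugar pot, tea tin and bean jar from the steel drip tray into the wooden serving rack, one to each place. The one nearest the tray's spout goes into the place next to the rack's handle, its neighbour into the next place, and so on along the row, so that the one farthest from the spout ends farthest from the handle. Stand each upright in the middle of its place and never tip one over.

Things in the scene. Friction and masses are not known exactly. Their poses are not given: they have to be found in the camera images.
- shaker: Stainless steel cocoa shaker: plain cylinder 50 mm across to 70 mm height, narrower domed lid with small holes, 86 mm tall overall, about 200 g. Origin: centre of its underside, z up. It starts upright on its own coaster on the steel tray; masses vary.
- pot: Squat white ceramic sugar pot: round, 62 mm across between 12 and 50 mm height (54 mm at the foot), lid fixed on with a small round knob (20 mm across, its top at 73 mm), about 280 g. Origin: centre of its underside, z up. It starts upright on its own coaster on the steel tray; masses vary.
- tin: Square aluminium tea tin, 52 x 52 mm, sides plain to 66 mm height, slightly smaller closed lid, 79 mm tall overall, about 200 g; its x and y axes are square to its sides. Origin: centre of its underside, z up. It starts upright on its own coaster on the steel tray; masses vary.
- jar: Glass jar of coffee beans: cylinder 56 mm across and 60 mm tall, closed by a cork 44 mm across whose top is at 78 mm, about 260 g. Origin: centre of its underside, z up. It starts upright on its own coaster on the steel tray; masses vary.
- coaster_shaker: Fixed black rubber coaster, a disc 74 mm across and 4 mm thick on the steel tray, the one on which the shaker starts; it stays and so marks where in the row the shaker began. Origin: centre of its underside (the tray's floor, 10 mm above the counter); its top is 14 mm above the counter.
- coaster_pot: Fixed black rubber coaster, a disc 74 mm across and 4 mm thick on the steel tray, the one on which the pot starts; it stays and so marks where in the row the pot began. Origin: centre of its underside (the tray's floor, 10 mm above the counter); its top is 14 mm above the counter.
- coaster_tin: Fixed black rubber coaster, a disc 74 mm across and 4 mm thick on the steel tray, the one on which the tin starts; it stays and so marks where in the row the tin began. Origin: centre of its underside (the tray's floor, 10 mm above the counter); its top is 14 mm above the counter.
- coaster_jar: Fixed black rubber coaster, a disc 74 mm across and 4 mm thick on the steel tray, the one on which the jar starts; it stays and so marks where in the row the jar began. Origin: centre of its underside (the tray's floor, 10 mm above the counter); its top is 14 mm above the counter.
- tray: Fixed stainless steel drip tray lying on the counter, 100 mm (x) by 360 mm (y), floor 10 mm and rims 14 mm above the counter. It has a pouring spout, 34 mm wide, jutting 36 mm out of its +y end. The four coasters lie along its y axis at y = +126 (spout end), +42, -42 and -126 mm. Origin: centre of its underside.
- rack: Fixed dark wooden serving rack on the counter, 92 mm (x) by 360 mm (y), floor 12 mm above the counter; ridges 6 mm high above the floor part it into four places in a row along its y axis, centres at y = -126 (handle end), -42, +42 and +126 mm, each place 84 mm (x) by 78 mm (y) inside. A brass loop handle, 60 mm wide, stands at its -y end (at y = -182 mm, top 52 mm above the counter). Origin: centre of its underside.
Not all that is in view belongs to the job. What is shaped like the shaker but yellow is not meant. What is shaped like the tin but purple is not meant.

How it is judged:
At the end, for the whole second after the job is handed in: Each of the four stands upright (within 0.08 rad) and still on the rack's floor (within 4 mm in height), within 13 mm along and 15 mm across the rack of the centre of its place; counted from the rack's handle, the places hold the things in the order in which they began counted from the tray's spout (((y of coaster_shaker in the frame of tray between 0.106 and 0.146 m and y of shaker in the frame of rack between -0.139 and -0.113 m) or (y of coaster_shaker in the frame of tray between 0.022 and 0.062 m and y of shaker in the frame of rack between -0.055 and -0.029 m) or (y of coaster_shaker in the frame of tray between -0.062 and -0.022 m and y of shaker in the frame of rack between 0.029 and 0.055 m) or (y of coaster_shaker in the frame of tray between -0.146 and -0.106 m and y of shaker in the frame of rack between 0.113 and 0.139 m)) and x of shaker in the frame of rack between -0.015 and 0.015 m and z of shaker in the frame of rack between 0.008 and 0.016 m and angle between each of shaker, pot, tin, jar's own z axis and vertical below 0.08 rad and linear speed of each of shaker, pot, tin, jar below 0.02 m/s and ((y of coaster_pot in the frame of tray between 0.106 and 0.146 m and y of pot in the frame of rack between -0.139 and -0.113 m) or (y of coaster_pot in the frame of tray between 0.022 and 0.062 m and y of pot in the frame of rack between -0.055 and -0.029 m) or (y of coaster_pot in the frame of tray between -0.062 and -0.022 m and y of pot in the frame of rack between 0.029 and 0.055 m) or (y of coaster_pot in the frame of tray between -0.146 and -0.106 m and y of pot in the frame of rack between 0.113 and 0.139 m)) and x of pot in the frame of rack between -0.015 and 0.015 m and z of pot in the frame of rack between 0.008 and 0.016 m and ((y of coaster_tin in the frame of tray between 0.106 and 0.146 m and y of tin in the frame of rack between -0.139 and -0.113 m) or (y of coaster_tin in the frame of tray between 0.022 and 0.062 m and y of tin in the frame of rack between -0.055 and -0.029 m) or (y of coaster_tin in the frame of tray between -0.062 and -0.022 m and y of tin in the frame of rack between 0.029 and 0.055 m) or (y of coaster_tin in the frame of tray between -0.146 and -0.106 m and y of tin in the frame of rack between 0.113 and 0.139 m)) and x of tin in the frame of rack between -0.015 and 0.015 m and z of tin in the frame of rack between 0.008 and 0.016 m and ((y of coaster_jar in the frame of tray between 0.106 and 0.146 m and y of jar in the frame of rack between -0.139 and -0.113 m) or (y of coaster_jar in the frame of tray between 0.022 and 0.062 m and y of jar in the frame of rack between -0.055 and -0.029 m) or (y of coaster_jar in the frame of tray between -0.062 and -0.022 m and y of jar in the frame of rack between 0.029 and 0.055 m) or (y of coaster_jar in the frame of tray between -0.146 and -0.106 m and y of jar in the frame of rack between 0.113 and 0.139 m)) and x of jar in the frame of rack between -0.015 and 0.015 m and z of jar in the frame of rack between 0.008 and 0.016 m); the robot touches nothing.
It fails at once if one of the four things is tipped over (more than 0.7 rad) (angle between any of shaker, pot, tin, jar's own z axis and vertical above 0.7 rad).
It also fails if it takes over 104 s, if anything falls off the work surface, if the arm or the gripper's body presses on something with over 40 N, if the wrist force passes 120 N, or if a joint passes its speed limit or range.

## Working session

There is one attempt and no reset: what is moved stays moved. The work goes in short steps, Python scripts to look and compute and a tool call to move; the robot and the scene stay as the last step left them, time stands still between calls to the robot, and variables do not carry over. Pictures are saved under pics/ and viewed, at most 14 in all, crops included, and the job is handed in when it is done.

Besides the shell and the picture viewer there is one more tool, called as a command line: name --pt "numbers of a row" for each row, then --argument value for the rest. move_arm: Moves the arm, as the interface text tells. Shift numbers are shares of 0.75 m and turn numbers shares of 60 degrees, none past 1 either way. Its arguments: {"type":"object","properties":{"series":{"type":"array"},"claw":{"type":"number"},"squeeze":{"type":"number"}},"required":["series"]}

```bash
mkdir -p pics; python3 - <<'E'
from cell import readout,get_image,calibration
import cv2,numpy as np
for n in("scene","top"):
    p,d=get_image(n);cv2.imwrite(f"pics/{n}0.png",p[:,:,::-1]);np.save(f"{n}.npy",d)
    c=calibration(n);print(n,c["fx"],c["fy"],c["cx"],c["cy"]);print(np.round(c["view"],3))
print(readout.observe())
E
```

```text
scene 470.4387084658847 470.4387084658847 322.1192902508622 239.7293255982739
[[ 0.82   0.572 -0.003 -0.514]
 [ 0.398 -0.575 -0.714 -0.24 ]
 [-0.411  0.584 -0.7    0.971]
 [ 0.     0.     0.     1.   ]]
top 519.4080414859334 519.4080414859334 320.68747478305824 242.98434447708726
[[-0.016 -1.     0.026 -0.013]
 [-0.99   0.012 -0.14   0.626]
 [ 0.139 -0.028 -0.99   0.724]
 [ 0.     0.     0.     1.   ]]
{'clock': 0.1, 'joints': array([-1.23763988,  0.43514214,  0.0249862 ,  1.57399071, -0.01158252,
        1.13401397, -0.07507721]), 'dq': array([-2.56030485e-04, -1.59872495e-03, -4.23312165e-05, -3.69085176e-03,
        4.18984818e-04, -2.70901598e-04, -6.73901379e-05]), 'joint_efforts': array([ 2.44996394e-03, -6.69129968e+01,  9.87482294e-01, -3.15143716e+01,
       -6.05719979e-02,  3.75005160e-02,  7.93680965e-05]), 'position': array([0.26366135, 0.56610571, 0.19023654]), 'ee_rot': array([-6.79125193e-01, -3.06714846e+00,  2.20013432e-03]), 'force': array([0.27150694, 0.24538507, 0.20202752]), 'ft_torque': array([-0.03034669, -0.00946506,  0.03247591]), 'gripper_force': 0.0, 'width': 1.0038550206331975}
```

View pics/scene0.png

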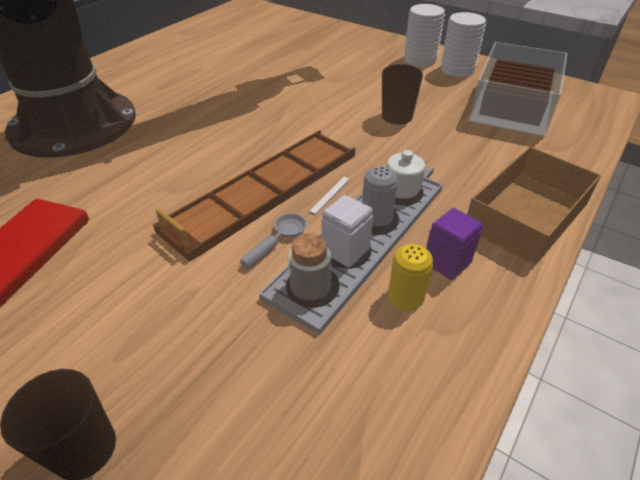

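View pics/top0.png

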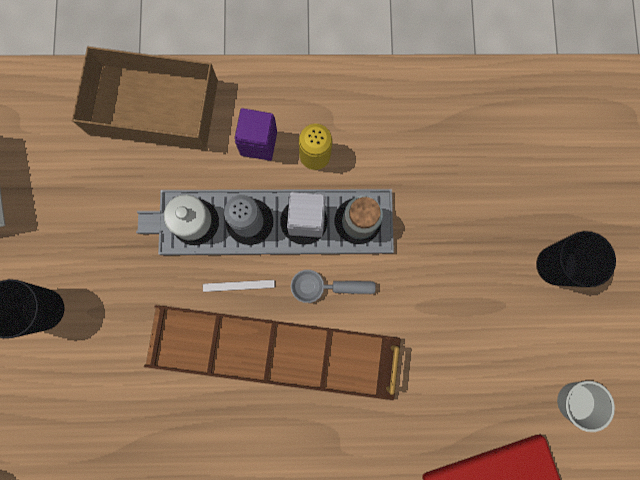

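Spout is at top-image (149,222), on the left. From it the order is pot (187,217), shaker (242,212), tin (305,213), jar (363,213). The handle is at (398,370), on the right of the rack. Possible confusions are the yellow shaker (315,145) for the grey one and the purple tin (256,134) for the grey one. The mugs, cup (585,405) and scoop (308,286) are not wanted. I'll check in a crop.

```bash
python3 - <<'E'
import cv2
p=cv2.imread("pics/top0.png")[180:410,130:420]
cv2.imwrite("pics/crop1.png",cv2.resize(p,None,fx=2.6,fy=2.6,interpolation=cv2.INTER_CUBIC))
E
```

```text
(no output)
```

View pics/crop1.png

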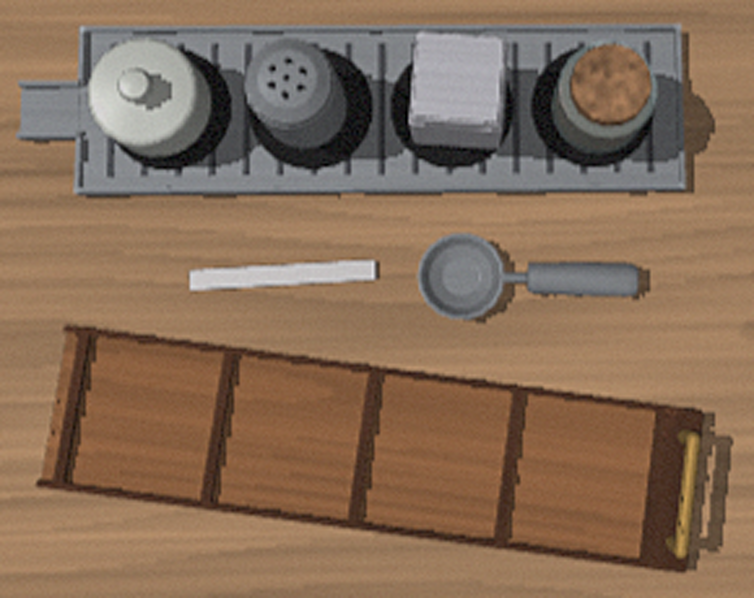

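```bash
cat >h.py <<'E'
import numpy as np
from cell import calibration
def world(n,u,v,z):
    c=calibration(n);R=c["view"][:3,:3];t=c["view"][:3,3]
    o=-R.T@t;d=R.T@np.array([(u-c["cx"])/c["fx"],(v-c["cy"])/c["fy"],1.])
    return o+d*(z-o[2])/d[2]
def wd(n,u,v,dep):
    c=calibration(n);V=c["view"]
    return V[:3,:3].T@(dep*np.array([(u-c["cx"])/c["fx"],(v-c["cy"])/c["fy"],1.])-V[:3,3])
E
python3 - <<'E'
from h import *
np.set_printoptions(precision=4,suppress=True)
d=np.load("top.npy")
def m(pts,z,name):
    P=[]
    for a,b in pts:
        u,v=130+(a+.5)/2.6-.5,180+(b+.5)/2.6-.5
        w=world("top",u,v,z);P.append(w)
        print(name,w[:2],"depth",wd("top",u,v,d[round(v),round(u)]))
    return np.array(P)
T=m([(82,27),(683,25),(685,191),(77,191)],.014,"tray");c=T.mean(0);a=(T[0]+T[3]-T[1]-T[2])[:2]/2;print("c",c,"ang y",np.arctan2(-a[0],a[1]),"len",np.linalg.norm(a))
h=np.arctan2(-a[0],a[1])
for k in(126,42,-42,-126):print("coaster",k,c[:2]+k/1e3*np.array([-np.sin(h),np.cos(h)]))
m([(135,82)],.087,"pot");m([(285,78)],.1,"shaker");t=m([(415,33),(503,36),(500,124),(413,121)],.093,"tin");print(t.mean(0),np.arctan2(*(t[0]-t[3])[:2][::-1]),np.arctan2(*(t[1]-t[2])[:2][::-1]))
m([(612,83)],.092,"jar")
R=m([(232,350),(210,503),(375,370),(357,523),(518,390),(502,543)],.018,"ridge")
mid=(R[0::2]+R[1::2])/2;print(mid);a=(mid[0]-mid[2])[:2];h=np.arctan2(-a[0],a[1]);print("len",np.linalg.norm(a),"yaw",h)
cc=mid.mean(0)[:2]
for k in(-126,-42,42,126):print("place",k,cc+k/1e3*np.array([-np.sin(h),np.cos(h)]))
m([(67,326),(708,411),(687,570),(40,486)],.018,"rackcorner")
m([(110,420),(590,470)],.012,"floor")
E
```

```text
tray [0.7158 0.2231] depth [0.7161 0.2235 0.0129]
tray [ 0.7137 -0.1359] depth [ 0.718  -0.1389 -0.0034]
tray [ 0.6131 -0.1335] depth [ 0.6148 -0.136  -0.0008]
tray [0.6175 0.2234] depth [0.6178 0.2241 0.0116]
c [0.665  0.0443 0.014 ] ang y -0.009069275589307299 len 0.35800382805288383
coaster 126 [0.6662 0.1703]
coaster 42 [0.6654 0.0863]
coaster -42 [0.6647 0.0023]
coaster -126 [ 0.6639 -0.0817]
pot [0.6671 0.1735] depth [0.667  0.1735 0.087 ]
shaker [0.6657 0.0915] depth [0.6662 0.0918 0.0976]
tin [0.6912 0.0228] depth [0.7121 0.0256 0.0067]
tin [ 0.6891 -0.0246] depth [ 0.6892 -0.0246  0.0924]
tin [ 0.641  -0.0222] depth [ 0.6422 -0.0224  0.0857]
tin [0.6431 0.0243] depth [0.645  0.0246 0.0821]
[0.6661 0.0001 0.093 ] -0.029380933238896477 -0.049617480446365374
jar [ 0.6628 -0.0829] depth [ 0.6627 -0.0828  0.0929]
ridge [0.524  0.1315] depth [0.524  0.1317 0.0168]
ridge [0.4385 0.1428] depth [0.4382 0.1433 0.0154]
ridge [0.5113 0.0496] depth [0.5113 0.0497 0.0164]
ridge [0.4259 0.06  ] depth [0.426  0.0599 0.019 ]
ridge [ 0.4986 -0.0324] depth [ 0.4986 -0.0325  0.0161]
ridge [ 0.4134 -0.0218] depth [ 0.4134 -0.0218  0.0184]
[[ 0.4812  0.1372  0.018 ]
 [ 0.4686  0.0548  0.018 ]
 [ 0.456  -0.0271  0.018 ]]
len 0.16620479727442372 yaw -0.1523714601170216
place -126 [ 0.4495 -0.0696]
place -42 [0.4622 0.0134]
place 42 [0.475  0.0965]
place 126 [0.4877 0.1795]
rackcorner [0.5391 0.2258] depth [0.5391 0.2265 0.0155]
rackcorner [ 0.4849 -0.1417] depth [ 0.4842 -0.1448  0.0004]
rackcorner [ 0.3965 -0.1264] depth [ 0.3936 -0.1293 -0.0003]
rackcorner [0.4496 0.2384] depth [ 0.448   0.244  -0.0006]
floor [0.4853 0.2016] depth [0.4852 0.2026 0.0078]
floor [ 0.4524 -0.0733] depth [ 0.4523 -0.0734  0.0106]
```

move_arm --pt "0.18 -0.175 0 0 0 -0.365" --pt "0.18 -0.175 0 0 0 -0.365" --pt "0.18 -0.175 0 0 0 -0.365" --pt "0.18 -0.175 0 0 0 -0.365" --pt "0.18 -0.175 0 0 0 -0.365" --claw 1 --squeeze 20

```text
clock: 0.6
position: [0.4043, 0.4294, 0.1909]
ee_rot: [1.262, 2.873, -0.002]
force: [0.1, 0.2, -0.2]
width: 1.0
gripper_force: 0.0
```

move_arm --pt "0.18 -0.175 0 0 0 -0.365" --pt "0.18 -0.175 0 0 0 -0.365" --pt "0.18 -0.175 0 0 0 -0.365" --pt "0.18 -0.175 0 0 0 -0.365" --pt "0.18 -0.175 0 0 0 -0.365"

```text
clock: 1.1
position: [0.5381, 0.2979, 0.1908]
ee_rot: [1.783, 2.582, -0.002]
force: [0.1, -0.0, 0.8]
width: 0.997
gripper_force: 0.0
```

move_arm --pt "0.178 -0.175 0 0 0 -0.362" --pt "0.178 -0.175 0 0 0 -0.362" --pt "0.178 -0.175 0 0 0 -0.362" --pt "0.178 -0.175 0 0 0 -0.362" --pt "0.178 -0.175 0 0 0 -0.362"

```text
clock: 1.6
position: [0.6702, 0.1667, 0.1903]
ee_rot: [2.236, 2.201, -0.003]
force: [0.4, -1.0, 0.1]
width: 0.998
gripper_force: 0.0
```

```bash
python3 - <<'E'
from cell import readout,get_image,calibration
import cv2
for i in range(3): p,d=get_image("wrist")
s=readout.observe();print(s["position"],s["ee_rot"],s["dq"].round(3));c=calibration("wrist");print(c)
cv2.imwrite("pics/w1.png",p[:,:,::-1])
E
```

```text
[0.66645135 0.17440704 0.19025783] [-2.22830136e+00 -2.21228159e+00  8.28368357e-04] [-0.023 -0.011 -0.013  0.006  0.    -0.001  0.   ]
{'fx': 414.87679429182606, 'fy': 414.87679429182606, 'cx': 317.251262693465, 'cy': 241.58084658606361, 'mount': array([[-2.67946819e-04, -9.67798883e-01, -2.51724552e-01,
         6.79625374e-02],
       [ 9.99999770e-01, -4.16022908e-04,  5.35028260e-04,
        -2.34589146e-04],
       [-6.22522933e-04, -2.51724350e-01,  9.67798772e-01,
        -1.93177319e-01],
       [ 0.00000000e+00,  0.00000000e+00,  0.00000000e+00,
         1.00000000e+00]])}
```

View pics/w1.png

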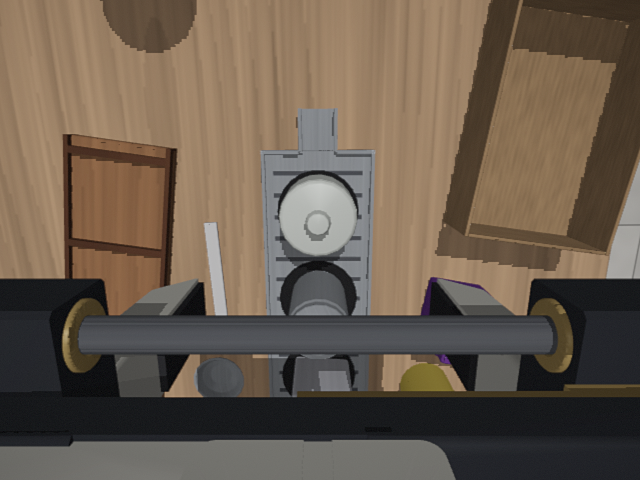

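```bash
cat >>h.py <<'E'
from scipy.spatial.transform import Rotation
def wrist(s,u,v,z):
    c=calibration("wrist");M=c["mount"];R=Rotation.from_rotvec(s["ee_rot"]).as_matrix()
    o=s["position"]+R@M[:3,3];d=R@M[:3,:3]@np.array([(u-c["cx"])/c["fx"],(v-c["cy"])/c["fy"],1.])
    return o+d*(z-o[2])/d[2]
E
python3 - <<'E'
from h import *
s=dict(position=np.array([0.66645135,0.17440704,0.19025783]),ee_rot=np.array([-2.22830136,-2.21228159,8.28e-4]))
for u,v,z in((317,223,.087),(318,217,.064),(262,151,.014),(374,151,.014)):print(wrist(s,u,v,z))
from cell import readout;s=readout.observe();print(s["position"],s["dq"].round(3))
E
```

```text
[0.6660807  0.17935815 0.087     ]
[0.66682968 0.17927642 0.064     ]
[0.6184481  0.22825897 0.014     ]
[0.71596922 0.22753257 0.014     ]
[0.66645135 0.17440704 0.19025783] [-0.023 -0.011 -0.013  0.006  0.    -0.001  0.   ]
```

```bash
python3 - <<'E'
from h import *
from cell import readout,get_image
import cv2
for i in range(4):
    s=readout.observe(); p,d=get_image("wrist"); print(s["position"],s["dq"][0].round(3))
cv2.imwrite("pics/w2.png",p[:,:,::-1])
g=p[130:270,270:370].min(2)
m=(g>150).astype(np.uint8);n,l,st,ce=cv2.connectedComponentsWithStats(m);k=1+st[1:,4].argmax();print(st[k]+[270,130,0,0,0],ce[k]+[270,130])
u,v=st[k][0]+270+st[k][2]/2,st[k][1]+130+st[k][3]/2
print(wrist(s,u,v,.064))
E
```

```text
[0.66645135 0.17440704 0.19025783] -0.023
[0.66619077 0.17513836 0.1904802 ] -0.011
[0.66616187 0.17529682 0.19066676] -0.004
[0.66626658 0.17514447 0.19085183] -0.0
[ 281  183   76   74 3766] [318.24747743 217.91423261]
[0.66750637 0.17752772 0.064     ]
```

The view shows the white pot at (318,217) between the fingers, the tray end at (262–374,151), and nothing in the fingers' way. Descending on the pot.

move_arm --pt "0 0 -0.06 0 0 0" --pt "0 0 -0.12 0 0 0" --pt "0 0 -0.17 0 0 0" --pt "0 0 -0.21 0 0 0" --pt "0 0 -0.21 0 0 0"

```text
clock: 2.45
position: [0.6634, 0.1733, 0.0291]
ee_rot: [-2.226, -2.211, 0.01]
force: [-0.8, 0.1, 0.0]
width: 0.996
gripper_force: 0.0
```

move_arm --pt "0 0 0 0 0 0" --pt "0 0 0 0 0 0" --pt "0 0 0 0 0 0" --pt "0 0 0 0 0 0" --pt "0 0 0 0 0 0" --claw -1 --squeeze 20

```text
clock: 2.95
position: [0.6678, 0.173, 0.0344]
ee_rot: [2.231, 2.212, 0.002]
force: [0.3, 0.5, -0.2]
width: 0.612
gripper_force: 0.0
```

move_arm --pt "0 0 0 0 0 0" --pt "0 0 0 0 0 0" --pt "0 0 0 0 0 0"

```text
clock: 3.25
position: [0.6675, 0.1728, 0.0335]
ee_rot: [2.231, 2.212, 0.0]
force: [-0.1, 0.7, 4.9]
width: 0.357
gripper_force: 3.1
```

```bash
python3 - <<'E'
from h import *
from cell import readout,get_image
import cv2
s=readout.observe();print(s)
p,d=get_image("scene");cv2.imwrite("pics/s2.png",cv2.resize(p[90:330,240:560,::-1],None,fx=2.4,fy=2.4))
E
```

```text
{'clock': 3.25, 'joints': array([-0.54670075,  0.70178082,  0.35091967,  1.57877312, -0.28449449,
        0.9116043 , -0.10560939]), 'dq': array([-0.00019357, -0.00292781,  0.00189842, -0.00561401, -0.00125208,
        0.00282766, -0.00060535]), 'joint_efforts': array([ 5.26376220e-02, -7.63007784e+01,  8.24963361e+00, -2.53017533e+01,
       -5.90363704e-02, -3.29088885e-02, -2.08555584e-04]), 'position': array([0.66745813, 0.17281575, 0.03354284]), 'ee_rot': array([2.23096798e+00, 2.21165699e+00, 2.42008527e-04]), 'force': array([-0.1434665 ,  0.7091137 ,  4.90049797]), 'ft_torque': array([-0.03150239,  0.11059442,  0.0647616 ]), 'gripper_force': 3.13846604207356, 'width': 0.35725413672988415}
```

View pics/s2.png

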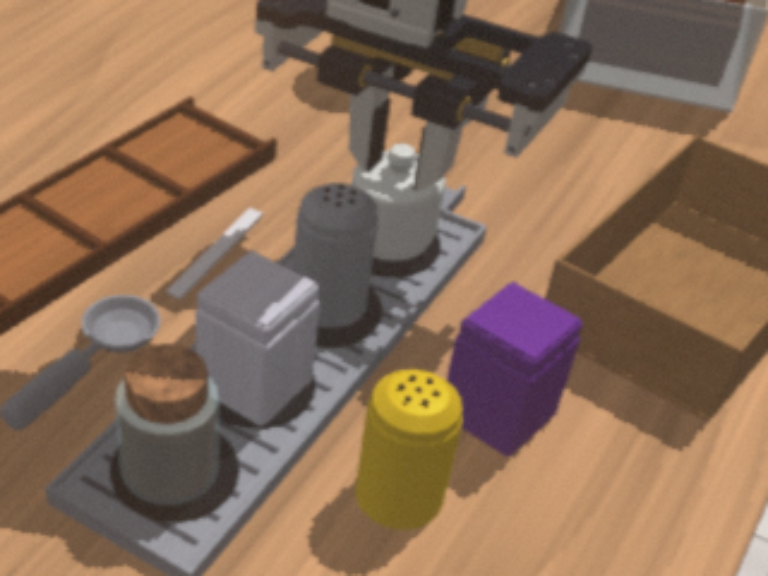

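```bash
python3 - <<'E'
from h import *
from cell import get_image
np.set_printoptions(precision=4,suppress=True)
p,d=get_image("scene")
def m(a,b):
    u,v=240+a/2.4,90+b/2.4
    u,v=round(u),round(v); print((u,v),wd("scene",u,v,d[v,u]),p[v,u])
for b in range(125,240,12):m(435,b)
print()
for b in range(100,190,12):m(363,b)
print()
for b in (150,153,157,160):m(402,b)
E
```

```text
(421, 142) [0.6927 0.1621 0.1224] [106  98  94]
(421, 147) [0.6941 0.1618 0.1144] [107 103  96]
(421, 152) [0.6949 0.1631 0.1052] [109 104  97]
(421, 157) [0.6974 0.1601 0.0989] [112 106 101]
(421, 162) [0.6977 0.163  0.0883] [105  99  93]
(421, 167) [0.6931 0.1786 0.068 ] [169 166 162]
(421, 172) [0.6976 0.1706 0.065 ] [120 117 114]
(421, 177) [0.6983 0.1724 0.0544] [110 107 101]
(421, 182) [0.6984 0.1761 0.0422] [110 108 104]
(421, 187) [0.6993 0.1778 0.0314] [99 94 92]

(391, 132) [0.6419 0.163  0.1212] [113 106  99]
(391, 137) [0.6427 0.1635 0.1124] [112 106 101]
(391, 142) [0.6435 0.1637 0.1036] [111 102  97]
(391, 147) [0.6452 0.1623 0.0959] [111 106  99]
(391, 152) [0.6465 0.1615 0.0876] [110 103  97]
(391, 157) [0.6462 0.1645 0.0765] [113 106  99]
(391, 162) [0.648  0.1627 0.0687] [134 132 127]
(391, 167) [0.6542 0.1517 0.0679] [136 134 128]

(408, 152) [0.6689 0.1755 0.0885] [217 217 212]
(408, 154) [0.672  0.1694 0.0893] [217 218 211]
(408, 155) [0.6719 0.1702 0.087 ] [168 165 160]
(408, 157) [0.6724 0.1702 0.0834] [115 112 109]
```

The fingers are on the pot's shoulder, about 35 mm above where the reported TCP puts them. I'll open, then measure the true tool height from the cameras' depth.

move_arm --pt "0 0 0 0 0 0" --pt "0 0 0 0 0 0" --pt "0 0 0 0 0 0" --pt "0 0 0 0 0 0" --pt "0 0 0 0 0 0" --claw 1

```text
clock: 3.85
position: [0.6672, 0.1728, 0.0332]
ee_rot: [-2.231, -2.212, 0.001]
force: [0.0, -0.1, -0.0]
width: 0.651
gripper_force: 0.0
```

```bash
python3 - <<'E'
from h import *
from cell import get_image,readout
import cv2
np.set_printoptions(precision=4,suppress=True)
s=readout.observe();p,d=get_image("wrist")
cv2.imwrite("pics/w3.png",p[:,:,::-1])
print(s["position"],s["width"])
c=calibration("wrist");M=c["mount"];R=Rotation.from_rotvec(s["ee_rot"]).as_matrix()
for u,v in((100,60),(200,100),(450,40),(250,60),(320,60),(317,140),(318,200)):
    q=d[v,u]*np.array([(u-c["cx"])/c["fx"],(v-c["cy"])/c["fy"],1]);print((u,v),p[v,u],d[v,u],s["position"]+R@(M[:3,:3]@q+M[:3,3]))
p,d=get_image("scene");cv2.imwrite("pics/s3.png",cv2.resize(p[60:300,260:580,::-1],None,fx=2.4,fy=2.4))
E
```

```text
[0.6672 0.1728 0.0332] 0.6513572864539116
(100, 60) [156 129 102] 0.21030085 [ 0.5578  0.2779 -0.0004]
(200, 100) [161 135 107] 0.21531604 [ 0.6069  0.2582 -0.0005]
(450, 40) [156 130 102] 0.20791133 [ 0.7346  0.2856 -0.0003]
(250, 60) [142 117  93] 0.21067712 [ 0.6338  0.2773 -0.0008]
(320, 60) [150 125  99] 0.21047452 [ 0.6693  0.2769 -0.0005]
(317, 140) [129 133 136] 0.21302922 [0.6675 0.2376 0.0071]
(318, 200) [31 31 33] 0.21496135 [0.6677 0.2075 0.0129]
```

View pics/w3.png

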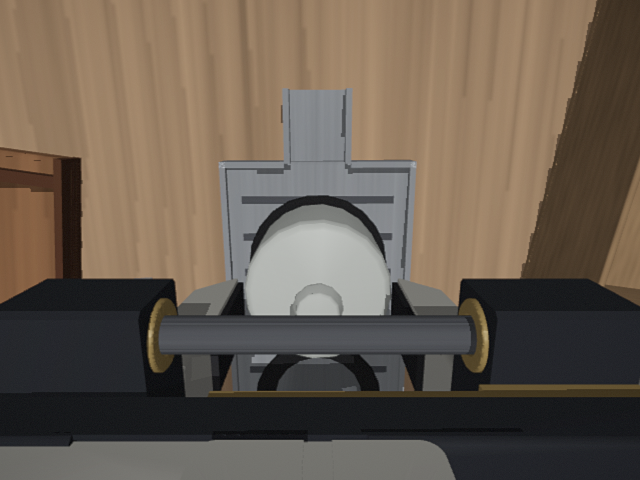

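View pics/s3.png

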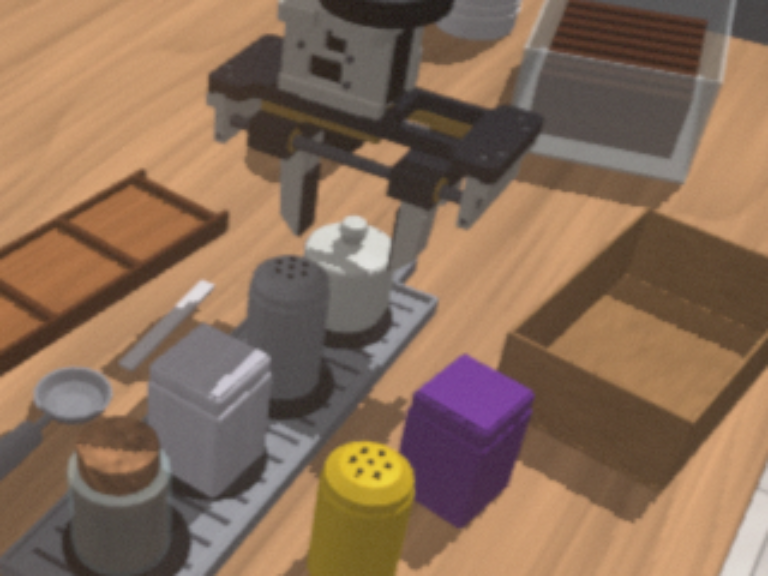

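```bash
python3 - <<'E'
from h import *
from cell import get_image,readout
np.set_printoptions(precision=4,suppress=True)
s=readout.observe();print(s["position"],s["width"])
for n in("scene","top"):
    p,d=get_image(n);c=calibration(n);V=c["view"]
    v,u=np.mgrid[:480,:640];Q=np.stack([(u-c["cx"])/c["fx"]*d,(v-c["cy"])/c["fy"]*d,d],-1)
    W=(Q-V[:3,3])@V[:3,:3]
    x,y,z=W[...,0],W[...,1],W[...,2]
    for nm,a,b in(("L",.55,.630),("R",.704,.78)):
        m=(x>a)&(x<b)&(y>.14)&(y<.21)&(z>.03)&(d>0)
        w=W[m];
        for lo in np.arange(.03,.15,.01):
            k=w[(w[:,2]>lo)&(w[:,2]<=lo+.01)]
            if len(k):print(n,nm,round(lo,2),len(k),k.min(0),k.max(0))
E
```

```text
[0.6673 0.1728 0.0333] 0.7371511492801477
scene L 0.07 16 [0.6221 0.1626 0.0714] [0.6299 0.1651 0.0793]
scene L 0.08 34 [0.6179 0.1613 0.0803] [0.6298 0.1652 0.0899]
scene L 0.09 39 [0.6171 0.1614 0.09  ] [0.6298 0.165  0.0995]
scene L 0.1 47 [0.6161 0.161  0.1001] [0.6299 0.1653 0.11  ]
scene L 0.11 52 [0.6156 0.1605 0.1101] [0.63   0.1654 0.12  ]
scene L 0.12 33 [0.615  0.1614 0.1205] [0.6299 0.1648 0.1295]
scene L 0.13 20 [0.583  0.1405 0.1306] [0.6297 0.162  0.1397]
scene L 0.14 45 [0.5809 0.1401 0.1406] [0.6128 0.1771 0.1499]
scene R 0.07 22 [0.7041 0.1599 0.0703] [0.7139 0.1649 0.0799]
scene R 0.08 60 [0.7044 0.1599 0.0802] [0.7192 0.1844 0.09  ]
scene R 0.09 74 [0.7051 0.1595 0.0901] [0.7202 0.183  0.0999]
scene R 0.1 84 [0.7044 0.1599 0.1001] [0.7206 0.1828 0.11  ]
scene R 0.11 80 [0.7042 0.1601 0.1103] [0.7214 0.1835 0.1199]
scene R 0.12 26 [0.7042 0.1604 0.1202] [0.7209 0.1639 0.1242]
scene R 0.13 41 [0.7288 0.1416 0.1319] [0.7551 0.2054 0.1399]
scene R 0.14 109 [0.7315 0.1401 0.14  ] [0.7555 0.2081 0.15  ]
top L 0.14 1 [0.5997 0.1405 0.1435] [0.5997 0.1405 0.1435]
top R 0.09 11 [0.704  0.1606 0.0928] [0.7163 0.1627 0.0983]
top R 0.1 7 [0.7065 0.1606 0.1011] [0.7147 0.1609 0.1028]
top R 0.13 3 [0.7057 0.1412 0.1336] [0.7471 0.1523 0.1397]
top R 0.14 12 [0.7042 0.1405 0.1439] [0.741  0.1501 0.1499]
```

Both fingertips measure z ≈ 0.070 by scene depth while the TCP reads 0.033. The tool's real tip is about 37 mm above the reported TCP, and xy agrees. I'll subtract 37 mm in z from here on and confirm by contact.

move_arm --pt "0 0 0 0 0 0" --pt "0 0 0 0 0 0" --pt "0 0 0 0 0 0" --pt "0 0 0 0 0 0" --pt "0 0 0 0 0 0"

```text
clock: 4.55
position: [0.6674, 0.1729, 0.0335]
ee_rot: [2.231, 2.212, 0.0]
force: [-0.3, 0.3, 0.3]
width: 0.996
gripper_force: 0.0
```

move_arm --pt "0 0 -0.02 0 0 0" --pt "0 0 -0.035 0 0 0" --pt "0 0 -0.05 0 0 0" --pt "0 0 -0.05 0 0 0"

```text
clock: 4.95
position: [0.6655, 0.1724, -0.0068]
ee_rot: [-2.23, -2.211, 0.006]
force: [-0.3, 1.0, -0.0]
width: 1.001
gripper_force: 0.0
```

move_arm --pt "0 0 0 0 0 0" --pt "0 0 0 0 0 0" --pt "0 0 0 0 0 0" --pt "0 0 0 0 0 0" --pt "0 0 0 0 0 0" --claw -1 --squeeze 25

```text
clock: 5.45
position: [0.6676, 0.1729, -0.0036]
ee_rot: [2.231, 2.212, 0.001]
force: [-0.8, 0.1, 1.8]
width: 0.67
gripper_force: 25.0
```

move_arm --pt "0 0 0 0 0 0" --pt "0 0 0 0 0 0" --pt "0 0 0 0 0 0"

```text
clock: 5.75
position: [0.6676, 0.173, -0.0036]
ee_rot: [2.231, 2.212, 0.001]
force: [-1.8, 0.1, 6.2]
width: 0.668
gripper_force: 25.0
```

Width 0.668 is 61.5 mm, so the pot is held. Lifting and carrying it.

move_arm --pt "0 0 0.04 0 0 0" --pt "0 0 0.1 0 0 0" --pt "0 0 0.16 0 0 0" --pt "-0.04 -0.045 0.16 0 0 0" --pt "-0.09 -0.1 0.16 0 0 -0.04"

```text
clock: 6.25
position: [0.6044, 0.1028, 0.1168]
ee_rot: [2.273, 2.166, 0.004]
force: [-0.1, -1.7, -3.2]
width: 0.663
gripper_force: 25.0
```

move_arm --pt "-0.042 -0.047 0 0 0 -0.04" --pt "-0.084 -0.094 0 0 0 -0.08" --pt "-0.126 -0.141 0 0 0 -0.097" --pt "-0.168 -0.188 0 0 0 -0.097" --pt "-0.201 -0.224 0 0 0 -0.097"

```text
clock: 6.75
position: [0.4502, -0.0678, 0.1156]
ee_rot: [-2.385, -2.044, 0.002]
force: [1.2, -0.1, -1.8]
width: 0.668
gripper_force: 25.0
```

move_arm --pt "0 0 0 0 0 0" --pt "0 0 0 0 0 0" --pt "0 0 0 0 0 0"

```text
clock: 7.05
position: [0.4538, -0.0651, 0.1159]
ee_rot: [2.382, 2.048, 0.001]
force: [0.5, -0.4, -3.3]
width: 0.665
gripper_force: 25.0
```

```bash
python3 - <<'E'
from h import *
from cell import get_image,readout
import cv2
p,d=get_image("wrist");cv2.imwrite("pics/w4.png",p[:,:,::-1])
p,d=get_image("scene");cv2.imwrite("pics/s4.png",cv2.resize(p[30:350,120:440,::-1],None,fx=1.8,fy=1.8))
s=readout.observe();print(s["position"],s["ee_rot"],s["width"])
E
```

```text
[ 0.45378202 -0.06494777  0.11579771] [2.38180291e+00 2.04829614e+00 7.05983160e-05] 0.6668089559260932
```

View pics/s4.png

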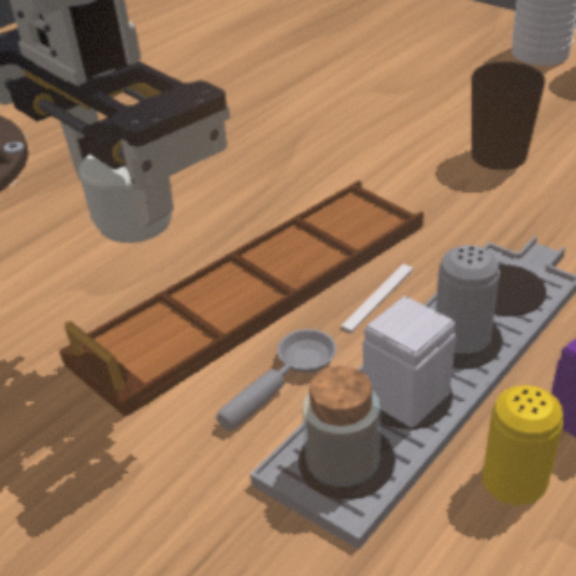

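The pot is held over the handle-end place, about 4–5 mm short. Correcting and lowering.

move_arm --pt "-0.006 -0.007 -0.05 0 0 0" --pt "-0.006 -0.007 -0.1 0 0 0" --pt "-0.006 -0.007 -0.14 0 0 0" --pt "-0.006 -0.007 -0.155 0 0 0" --pt "-0.006 -0.007 -0.161 0 0 0"

```text
clock: 7.65
position: [0.4482, -0.0708, -0.0058]
ee_rot: [-2.382, -2.046, 0.003]
force: [-4.2, -0.9, 11.3]
width: 0.667
gripper_force: 25.0
```

move_arm --pt "0 0 0 0 0 0" --pt "0 0 0 0 0 0" --pt "0 0 0 0 0 0"

```text
clock: 7.95
position: [0.4496, -0.0711, -0.0038]
ee_rot: [2.382, 2.046, 0.003]
force: [0.4, -0.6, -1.5]
width: 0.669
gripper_force: 25.0
```

move_arm --pt "0 0 -0.002 0 0 0" --pt "0 0 -0.002 0 0 0"

```text
clock: 8.15
position: [0.4493, -0.0711, -0.0058]
ee_rot: [2.383, 2.046, 0.002]
force: [0.3, -0.0, 3.1]
width: 0.665
gripper_force: 25.0
```

move_arm --pt "0 0 0 0 0 0" --pt "0 0 0 0 0 0" --pt "0 0 0 0 0 0" --pt "0 0 0 0 0 0" --pt "0 0 0 0 0 0" --claw 1

```text
clock: 8.65
position: [0.4484, -0.0712, -0.0063]
ee_rot: [-2.384, -2.046, 0.0]
force: [0.5, 0.5, -0.4]
width: 0.99
gripper_force: 0.0
```

move_arm --pt "0 0 0.05 0 0 0" --pt "0 0 0.11 0 0 0" --pt "0 0 0.17 0 0 0" --pt "0.04 0 0.2 0 0 0" --pt "0.1 0.02 0.2 0 0 0.05"

```text
clock: 9.15
position: [0.525, -0.0581, 0.148]
ee_rot: [2.33, 2.102, 0.008]
force: [1.5, -0.7, -0.0]
width: 1.002
gripper_force: 0.0
```

move_arm --pt "0.045 0.047 0 0 0 0.087" --pt "0.09 0.094 0 0 0 0.087" --pt "0.135 0.141 0 0 0 0.087" --pt "0.175 0.183 0 0 0 0.087" --pt "0.188 0.197 0 0 0 0.087"

```text
clock: 9.65
position: [0.6663, 0.0971, 0.1426]
ee_rot: [-2.224, -2.217, -0.002]
force: [-0.0, 0.2, 0.1]
width: 0.999
gripper_force: 0.0
```

move_arm --pt "0 0 0 0 0 0" --pt "0 0 0 0 0 0" --pt "0 0 0 0 0 0" --pt "0 0 0 0 0 0"

```text
clock: 10.05
position: [0.664, 0.0902, 0.1441]
ee_rot: [2.233, 2.21, -0.0]
force: [0.5, 0.3, 0.2]
width: 0.999
gripper_force: 0.0
```

```bash
python3 - <<'E'
from h import *
from cell import get_image,readout
import cv2
np.set_printoptions(precision=4,suppress=True)
s=readout.observe();print(s["position"],s["ee_rot"])
p,d=get_image("wrist");pt,_=get_image("top")
a=cv2.resize(pt[170:410,130:420,::-1],None,fx=1.37,fy=1.37);b=cv2.resize(p[80:400,100:540,::-1],None,fx=.9,fy=.9)
im=np.zeros((330,800,3),np.uint8);im[:a.shape[0],:a.shape[1]]=a;im[:b.shape[0],402:402+b.shape[1]]=b
cv2.imwrite("pics/c5.png",im);cv2.imwrite("pics/t5.png",pt[:,:,::-1]);cv2.imwrite("pics/w5.png",p[:,:,::-1])
E
```

```text
[0.664  0.0902 0.1441] [ 2.2329  2.2097 -0.0001]
```

View pics/c5.png

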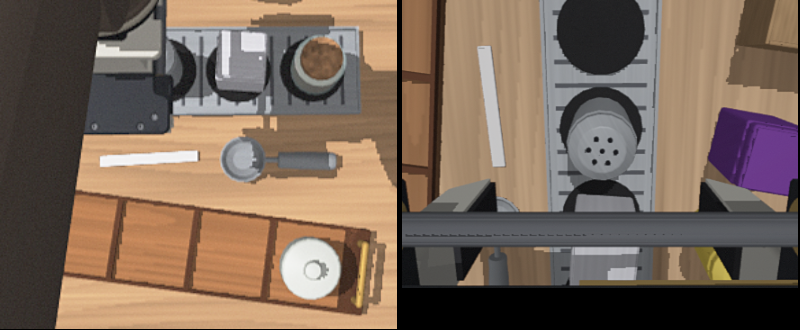

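Pot stands upright in the handle place, with its knob at top-image ≈(358,367). The shaker's lid is centred in the wrist view at ≈(321,244). Checking both positions.

```bash
python3 - <<'E'
from h import *
np.set_printoptions(precision=4,suppress=True)
s=dict(position=np.array([.664,.0902,.1441]),ee_rot=np.array([2.2329,2.2097,0]))
print("shaker",wrist(s,321,244,.1))
k=world("top",130+313/1.37,170+270/1.37,.085)[:2]
c=np.array([.4686,.0548]);h=-.1524;d=k-c
print("pot",k,"rack frame",d@[np.cos(h),np.sin(h)],d@[-np.sin(h),np.cos(h)])
E
```

```text
shaker [0.6662 0.0949 0.1   ]
pot [ 0.4497 -0.0688] rack frame 7.309391325466379e-05 -0.12504887459574543
```

move_arm --pt "0.003 0.003 -0.05 0 0 0" --pt "0.003 0.003 -0.11 0 0 0" --pt "0.003 0.003 -0.16 0 0 0" --pt "0.003 0.003 -0.188 0 0 0" --pt "0.003 0.003 -0.188 0 0 0"

```text
clock: 10.65
position: [0.6639, 0.0933, -0.0005]
ee_rot: [-2.229, -2.209, 0.008]
force: [0.2, 0.2, 0.5]
width: 1.001
gripper_force: 0.0
```

move_arm --pt "0 0 0 0 0 0" --pt "0 0 0 0 0 0" --pt "0 0 0 0 0 0" --pt "0 0 0 0 0 0" --pt "0 0 0 0 0 0" --claw -1

```text
clock: 11.15
position: [0.6671, 0.094, 0.0034]
ee_rot: [2.231, 2.212, 0.001]
force: [-0.0, 0.0, -1.4]
width: 0.617
gripper_force: 0.0
```

move_arm --pt "0 0 0 0 0 0" --pt "0 0 0 0 0 0" --pt "0 0 0 0 0 0"

```text
clock: 11.45
position: [0.667, 0.0939, 0.0031]
ee_rot: [2.231, 2.212, 0.001]
force: [-0.5, 0.3, 4.3]
width: 0.543
gripper_force: 25.0
```

move_arm --pt "0 0 0.04 0 0 0" --pt "0 0 0.1 0 0 0" --pt "0 0 0.16 0 0 0" --pt "-0.04 -0.017 0.16 0 0 0" --pt "-0.09 -0.035 0.16 0 0 -0.04"

```text
clock: 11.95
position: [0.6003, 0.0676, 0.1237]
ee_rot: [2.275, 2.164, 0.004]
force: [-1.0, 0.4, -2.1]
width: 0.54
gripper_force: 25.0
```

move_arm --pt "-0.05 -0.02 0 0 0 -0.04" --pt "-0.1 -0.04 0 0 0 -0.08" --pt "-0.15 -0.06 0 0 0 -0.097" --pt "-0.183 -0.072 0 0 0 -0.097" --pt "-0.183 -0.072 0 0 0 -0.097"

```text
clock: 12.45
position: [0.4577, 0.0122, 0.1222]
ee_rot: [-2.384, -2.042, 0.004]
force: [0.5, -1.1, -2.6]
width: 0.54
gripper_force: 25.0
```

move_arm --pt "0 0 0 0 0 0" --pt "0 0 0 0 0 0" --pt "0 0 0 0 0 0"

```text
clock: 12.75
position: [0.463, 0.0139, 0.1226]
ee_rot: [2.383, 2.047, 0.0]
force: [0.1, -0.6, -2.1]
width: 0.542
gripper_force: 25.0
```

move_arm --pt "-0.001 0 -0.05 0 0 0" --pt "-0.001 0 -0.1 0 0 0" --pt "-0.001 0 -0.14 0 0 0" --pt "-0.001 0 -0.156 0 0 0" --pt "-0.001 0 -0.162 0 0 0"

```text
clock: 13.25
position: [0.4602, 0.0135, 0.0005]
ee_rot: [-2.382, -2.045, 0.004]
force: [-11.3, -0.1, 41.5]
width: 0.54
gripper_force: 25.0
```

move_arm --pt "0 0 0 0 0 0" --pt "0 0 0 0 0 0" --pt "0 0 0 0 0 0"

```text
clock: 13.55
position: [0.4623, 0.0138, 0.002]
ee_rot: [2.383, 2.046, 0.002]
force: [0.5, 0.2, -1.3]
width: 0.537
gripper_force: 25.0
```

move_arm --pt "0 0 -0.001 0 0 0" --pt "0 0 -0.001 0 0 0" --pt "0 0 -0.001 0 0 0" --pt "0 0 -0.001 0 0 0" --pt "0 0 -0.001 0 0 0" --claw 1

```text
clock: 14.05
position: [0.4613, 0.0136, 0.0005]
ee_rot: [2.384, 2.046, 0.0]
force: [-0.6, 0.5, 0.9]
width: 0.929
gripper_force: 0.0
```

move_arm --pt "0 0 0.05 0 0 0" --pt "0 0 0.11 0 0 0" --pt "0 0 0.17 0 0 0" --pt "0.04 0 0.19 0 0 0" --pt "0.1 -0.01 0.19 0 0 0.05"

```text
clock: 14.55
position: [0.5374, 0.0079, 0.1463]
ee_rot: [2.326, 2.111, 0.009]
force: [0.1, 0.4, 0.1]
width: 0.997
gripper_force: 0.0
```

move_arm --pt "0.06 -0.003 0 0 0 0.055" --pt "0.12 -0.007 0 0 0 0.055" --pt "0.172 -0.008 0 0 0 0.055" --pt "0.172 -0.008 0 0 0 0.055" --pt "0.172 -0.008 0 0 0 0.055"

```text
clock: 15.05
position: [0.6651, -0.0003, 0.1419]
ee_rot: [-2.268, -2.173, 0.003]
force: [-0.5, -0.3, 1.1]
width: 1.0
gripper_force: 0.0
```

move_arm --pt "0 0 0 0 0 0" --pt "0 0 0 0 0 0" --pt "0 0 0 0 0 0"

```text
clock: 15.35
position: [0.6646, 0.0003, 0.1434]
ee_rot: [-2.268, -2.174, -0.001]
force: [-0.1, 0.5, 0.0]
width: 1.002
gripper_force: 0.0
```

```bash
python3 - <<'E'
from h import *
from cell import get_image,readout
import cv2
np.set_printoptions(precision=4,suppress=True)
s=readout.observe();print(s["position"],s["ee_rot"])
p,d=get_image("wrist");pt,_=get_image("top")
a=cv2.resize(pt[170:410,130:420,::-1],None,fx=1.37,fy=1.37);b=cv2.resize(p[80:400,100:540,::-1],None,fx=.9,fy=.9)
im=np.zeros((330,800,3),np.uint8);im[:a.shape[0],:a.shape[1]]=a;im[:b.shape[0],402:402+b.shape[1]]=b
cv2.imwrite("pics/c6.png",im)
E
```

```text
[0.6646 0.0003 0.1434] [-2.2676 -2.174  -0.0008]
```

View pics/c6.png

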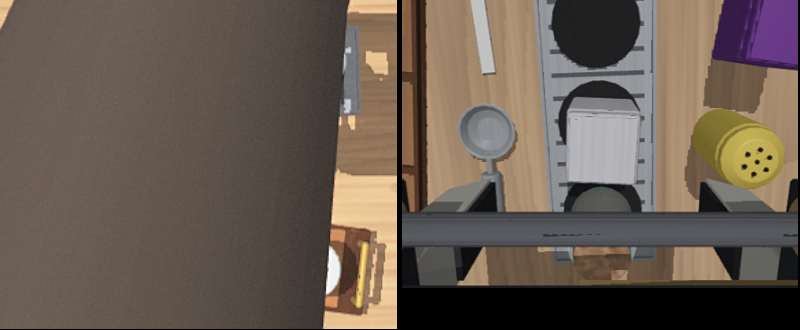

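The tin is square between the fingers, with its lid centre at wrist ≈(322,244). The yellow shaker is clear of the right finger.

move_arm --pt "0.002 0.002 -0.05 0 0 0" --pt "0.002 0.002 -0.11 0 0 0" --pt "0.002 0.002 -0.16 0 0 0" --pt "0.002 0.002 -0.185 0 0 0" --pt "0.002 0.002 -0.19 0 0 0"

```text
clock: 15.95
position: [0.6646, 0.0018, -0.0021]
ee_rot: [-2.266, -2.172, 0.005]
force: [-0.4, 0.1, 0.0]
width: 0.999
gripper_force: 0.0
```

move_arm --pt "0 0 0 0 0 0" --pt "0 0 0 0 0 0" --pt "0 0 0 0 0 0" --pt "0 0 0 0 0 0" --pt "0 0 0 0 0 0" --claw -1

```text
clock: 16.45
position: [0.6672, 0.0017, 0.0012]
ee_rot: [2.267, 2.174, 0.002]
force: [0.2, 0.7, -0.3]
width: 0.613
gripper_force: 0.0
```

move_arm --pt "0 0 0 0 0 0" --pt "0 0 0 0 0 0" --pt "0 0 0 0 0 0"

```text
clock: 16.75
position: [0.6672, 0.0017, 0.001]
ee_rot: [2.267, 2.174, 0.001]
force: [0.3, 0.6, 5.9]
width: 0.568
gripper_force: 24.7
```

move_arm --pt "0 0 0.04 0 0 0" --pt "0 0 0.1 0 0 0" --pt "0 0 0.16 0 0 0" --pt "-0.04 0.02 0.16 0 0 0" --pt "-0.09 0.045 0.16 0 0 -0.04"

```text
clock: 17.25
position: [0.6002, 0.0343, 0.1216]
ee_rot: [2.313, 2.122, 0.003]
force: [-0.3, 1.6, -2.0]
width: 0.573
gripper_force: 24.7
```

move_arm --pt "-0.05 0.025 0 0 0 -0.04" --pt "-0.1 0.05 0 0 0 -0.065" --pt "-0.15 0.074 0 0 0 -0.065" --pt "-0.166 0.082 0 0 0 -0.065" --pt "-0.166 0.082 0 0 0 -0.065"

```text
clock: 17.75
position: [0.4727, 0.0981, 0.1203]
ee_rot: [-2.38, -2.048, 0.001]
force: [0.5, -0.5, -2.3]
width: 0.57
gripper_force: 24.7
```

move_arm --pt "0 0 0 0 0 0" --pt "0 0 0 0 0 0" --pt "0 0 0 0 0 0"

```text
clock: 18.05
position: [0.4758, 0.096, 0.1204]
ee_rot: [2.385, 2.044, 0.0]
force: [0.1, 0.6, -1.8]
width: 0.571
gripper_force: 24.7
```

move_arm --pt "-0.001 0.001 -0.05 0 0 0" --pt "-0.001 0.001 -0.1 0 0 0" --pt "-0.001 0.001 -0.13 0 0 0" --pt "-0.001 0.001 -0.148 0 0 0" --pt "-0.001 0.001 -0.153 0 0 0"

```text
clock: 18.55
position: [0.4736, 0.0966, 0.0041]
ee_rot: [-2.385, -2.045, 0.004]
force: [0.9, 0.7, -1.5]
width: 0.569
gripper_force: 24.7
```

move_arm --pt "0 0 -0.003 0 0 0" --pt "0 0 -0.006 0 0 0" --pt "0 0 -0.008 0 0 0" --pt "0 0 -0.008 0 0 0"

```text
clock: 18.95
position: [0.4743, 0.0977, 0.0001]
ee_rot: [2.384, 2.046, 0.001]
force: [0.4, 0.1, -1.2]
width: 0.57
gripper_force: 24.7
```

move_arm --pt "0 0 0 0 0 0" --pt "0 0 0 0 0 0" --pt "0 0 0 0 0 0" --pt "0 0 0 0 0 0" --pt "0 0 0 0 0 0" --claw 1

```text
clock: 19.45
position: [0.474, 0.0976, -0.0002]
ee_rot: [2.384, 2.046, 0.0]
force: [1.0, 0.4, -0.3]
width: 0.953
gripper_force: 0.0
```

move_arm --pt "0 0 0.05 0 0 0" --pt "0 0 0.11 0 0 0" --pt "0 0 0.17 0 0 0" --pt "0.04 -0.03 0.19 0 0 0" --pt "0.08 -0.07 0.19 0 0 0.05"

```text
clock: 19.95
position: [0.5363, 0.0473, 0.1454]
ee_rot: [2.323, 2.114, 0.009]
force: [-0.2, 0.3, 0.6]
width: 0.999
gripper_force: 0.0
```

move_arm --pt "0.045 -0.042 0 0 0 0.087" --pt "0.09 -0.085 0 0 0 0.087" --pt "0.135 -0.13 0 0 0 0.087" --pt "0.172 -0.169 0 0 0 0.087" --pt "0.172 -0.169 0 0 0 0.087"

```text
clock: 20.45
position: [0.665, -0.0882, 0.1418]
ee_rot: [2.235, 2.203, -0.003]
force: [0.0, -0.4, 0.1]
width: 0.997
gripper_force: 0.0
```

move_arm --pt "0 0 0 0 0 0" --pt "0 0 0 0 0 0" --pt "0 0 0 0 0 0" --pt "0 0 0 0 0 0"

```text
clock: 20.85
position: [0.6627, -0.0803, 0.1424]
ee_rot: [-2.229, -2.213, -0.001]
force: [-0.2, 0.3, -0.3]
width: 0.998
gripper_force: 0.0
```

```bash
python3 - <<'E'
from h import *
from cell import get_image,readout
import cv2
np.set_printoptions(precision=4,suppress=True)
s=readout.observe();print(s["position"],s["ee_rot"]);print(wrist(s,320,244,.092))
p,d=get_image("wrist");pt,_=get_image("scene")
a=cv2.resize(pt[100:340,130:420,::-1],None,fx=1.37,fy=1.37);b=cv2.resize(p[80:400,100:540,::-1],None,fx=.9,fy=.9)
im=np.zeros((330,800,3),np.uint8);im[:a.shape[0],:a.shape[1]]=a;im[:b.shape[0],402:402+b.shape[1]]=b
cv2.imwrite("pics/c7.png",im)
E
```

```text
[ 0.6627 -0.0803  0.1424] [-2.2289 -2.2134 -0.0009]
[ 0.6643 -0.0772  0.092 ]
```

View pics/c7.png

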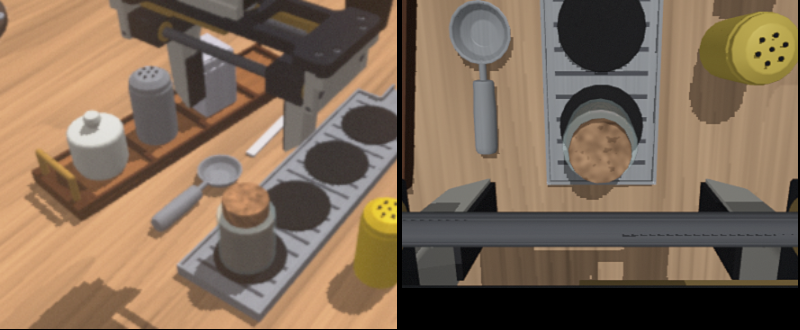

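Pot, shaker and tin stand in the rack. The jar's cork is centred at wrist ≈(320,248), between the open fingers.

move_arm --pt "0 0 -0.05 0 0 0" --pt "0 0 -0.11 0 0 0" --pt "0 0 -0.16 0 0 0" --pt "0 0 -0.19 0 0 0" --pt "0 0 -0.194 0 0 0"

```text
clock: 21.45
position: [0.6605, -0.0808, -0.0064]
ee_rot: [-2.228, -2.21, 0.005]
force: [-1.0, -0.6, 0.1]
width: 1.0
gripper_force: 0.0
```

move_arm --pt "0 0 0 0 0 0" --pt "0 0 0 0 0 0" --pt "0 0 0 0 0 0" --pt "0 0 0 0 0 0" --pt "0 0 0 0 0 0" --claw -1

```text
clock: 21.95
position: [0.6637, -0.0817, -0.0024]
ee_rot: [2.23, 2.211, 0.002]
force: [4.6, 0.4, 1.8]
width: 0.612
gripper_force: 1.7
```

move_arm --pt "0 0 0 0 0 0" --pt "0 0 0 0 0 0" --pt "0 0 0 0 0 0"

```text
clock: 22.25
position: [0.6637, -0.0816, -0.0025]
ee_rot: [2.23, 2.211, 0.002]
force: [-0.6, 0.0, 6.4]
width: 0.605
gripper_force: 25.0
```

move_arm --pt "0 0 0.04 0 0 0" --pt "0 0 0.1 0 0 0" --pt "0 0 0.16 0 0 0" --pt "-0.025 0.037 0.16 0 0 0" --pt "-0.055 0.08 0.16 0 0 -0.04"

```text
clock: 22.75
position: [0.6223, -0.023, 0.1181]
ee_rot: [2.279, 2.159, 0.003]
force: [-0.4, 2.0, -2.4]
width: 0.605
gripper_force: 25.0
```

move_arm --pt "-0.036 0.053 0 0 0 -0.04" --pt "-0.072 0.107 0 0 0 -0.08" --pt "-0.108 0.16 0 0 0 -0.097" --pt "-0.144 0.213 0 0 0 -0.097" --pt "-0.18 0.267 0 0 0 -0.097"

```text
clock: 23.25
position: [0.4849, 0.1797, 0.1165]
ee_rot: [-2.384, -2.046, 0.001]
force: [1.4, 1.7, -2.9]
width: 0.605
gripper_force: 25.0
```

move_arm --pt "0 0 0 0 0 0" --pt "0 0 0 0 0 0" --pt "0 0 0 0 0 0" --pt "0 0 0 0 0 0"

```text
clock: 23.65
position: [0.4875, 0.177, 0.1167]
ee_rot: [2.386, 2.043, -0.0]
force: [0.2, 0.3, -3.3]
width: 0.606
gripper_force: 25.0
```

Lowering from 0.1167 to −0.0045, with a +2 mm correction in y.

move_arm --pt "0 0.003 -0.05 0 0 0" --pt "0 0.003 -0.1 0 0 0" --pt "0 0.003 -0.13 0 0 0" --pt "0 0.003 -0.148 0 0 0" --pt "0 0.003 -0.153 0 0 0"

```text
clock: 24.15
position: [0.4867, 0.1795, 0.0008]
ee_rot: [2.386, 2.044, -0.003]
force: [-0.2, -1.1, -3.0]
width: 0.605
gripper_force: 25.0
```

move_arm --pt "0 0 -0.003 0 0 0" --pt "0 0 -0.006 0 0 0" --pt "0 0 -0.008 0 0 0" --pt "0 0 -0.008 0 0 0"

```text
clock: 24.55
position: [0.487, 0.1811, -0.0036]
ee_rot: [2.383, 2.046, 0.002]
force: [0.4, -0.2, -2.3]
width: 0.605
gripper_force: 25.0
```

move_arm --pt "0 0 0 0 0 0" --pt "0 0 0 0 0 0" --pt "0 0 0 0 0 0" --pt "0 0 0 0 0 0" --pt "0 0 0 0 0 0" --claw 1

```text
clock: 25.05
position: [0.4868, 0.1809, -0.004]
ee_rot: [2.384, 2.046, 0.0]
force: [1.1, -0.1, 0.3]
width: 0.979
gripper_force: 0.0
```

move_arm --pt "0 0 0.05 0 0 0" --pt "0 0 0.11 0 0 0" --pt "0 0 0.17 0 0 0" --pt "0 0.06 0.19 0 0 0" --pt "0 0.12 0.19 0 0 0"

```text
clock: 25.55
position: [0.4889, 0.2718, 0.142]
ee_rot: [2.387, 2.042, 0.01]
force: [0.3, 0.8, 0.2]
width: 0.999
gripper_force: 0.0
```

move_arm --pt "-0.03 0.06 0 0 0 0" --pt "-0.06 0.12 0 0 0 0" --pt "-0.1 0.17 0 0 0 0" --pt "-0.14 0.2 0 0 0 0" --pt "-0.14 0.2 0 0 0 0"

```text
clock: 26.05
position: [0.376, 0.4255, 0.1377]
ee_rot: [-2.372, -2.055, 0.003]
force: [-0.3, 1.1, -0.0]
width: 0.999
gripper_force: 0.0
```

```bash
python3 - <<'E'
from cell import get_image,readout
import cv2,numpy as np
pt,_=get_image("top");p,_=get_image("scene")
a=cv2.resize(pt[290:410,130:430,::-1],None,fx=2.6,fy=2.6,interpolation=cv2.INTER_CUBIC);b=p[100:360,130:450,::-1]
im=np.zeros((600,800,3),np.uint8);im[:a.shape[0],:a.shape[1]]=a;im[320:580,:320]=b
cv2.imwrite("pics/c8.png",im);print(readout.observe()["clock"])
E
```

```text
26.15
```

View pics/c8.png

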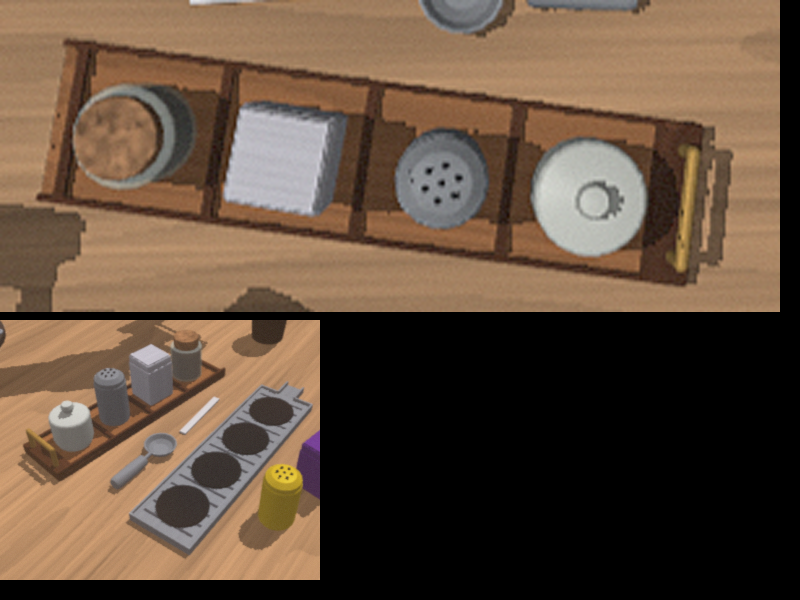

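All four stand in the rack, in the order pot, shaker, tin, jar from the handle. Checking their centres: cork (117,138), tin lid top centre (270,160), shaker lid (441,183), knob (594,201).

```bash
python3 - <<'E'
from h import *
c=np.array([.4686,.0548]);h=-.1524
for n,a,b,z,y in(("jar",117,138,.09,126),("tin",270,160,.091,42),("shaker",441,183,.098,-42),("pot",594,201,.085,-126)):
    d=world("top",130+(a+.5)/2.6-.5,290+(b+.5)/2.6-.5,z)[:2]-c
    print(n,"across mm",round(1e3*d@[np.cos(h),np.sin(h)],1),"along err",round(1e3*d@[-np.sin(h),np.cos(h)]-y,1))
E
```

```text
jar across mm -1.0 along err -1.4
tin across mm -1.3 along err 2.7
shaker across mm -0.4 along err -2.3
pot across mm 0.1 along err 1.4
```

```bash
python3 -c "
from cell import ticket
print(ticket.sign_off())"
```

```text
the job is handed in; nothing more can be done
None
```

Pot, shaker, tin and jar stand upright in the rack in that order from the handle, each measured within 3 mm of its place's centre, and the job was handed in at about 26 s; sign-off returned no verdict.

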